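# Weight the place-card holders and send them down the rocker chute

### The job

Finish every wooden place-card holder block on the counter: press one steel weight into its recess until the plate is flush with the wood, then set the weighted block on the rocker tray, on the open part between the low fence and the lane, and let go, so that its own weight tips the tray and it slides into the lane by itself. Send the blocks one after another until all of them stand in the lane with their weights still flush and the tray has swung back level; touch nothing in the lane and never carry a block or weight over it. Weights left over may stay, and leave the thread spool and the low tin alone.

Things in the scene. Friction and masses are not known exactly. Their poses are not given: they have to be found in the camera images.
- block1: place-card holder block: light wood, square, 54 x 54 mm and 30 mm tall, 60 g, standing on the counter open side up. Three or four of the four blocks are there. Origin: centre of the underside, z up, x and y parallel to the sides. In the middle of the top is a square recess with sides parallel to the block's, 38.5 x 38.5 mm and 12 mm deep (1.25 mm play all round a weight)
- seat1 (a point): centre of the recess floor of block1, 18 mm above its underside, axes as the block's
- block2: place-card holder block: light wood, square, 54 x 54 mm and 30 mm tall, 60 g, standing on the counter open side up. Three or four of the four blocks are there. Origin: centre of the underside, z up, x and y parallel to the sides. In the middle of the top is a square recess with sides parallel to the block's, 38.5 x 38.5 mm and 12 mm deep (1.25 mm play all round a weight)
- seat2 (a point): centre of the recess floor of block2, 18 mm above its underside, axes as the block's
- block3: place-card holder block: light wood, square, 54 x 54 mm and 30 mm tall, 60 g, standing on the counter open side up. Three or four of the four blocks are there. Origin: centre of the underside, z up, x and y parallel to the sides. In the middle of the top is a square recess with sides parallel to the block's, 38.5 x 38.5 mm and 12 mm deep (1.25 mm play all round a weight)
- seat3 (a point): centre of the recess floor of block3, 18 mm above its underside, axes as the block's
- block4: place-card holder block: light wood, square, 54 x 54 mm and 30 mm tall, 60 g, standing on the counter open side up. Three or four of the four blocks are there. Origin: centre of the underside, z up, x and y parallel to the sides. In the middle of the top is a square recess with sides parallel to the block's, 38.5 x 38.5 mm and 12 mm deep (1.25 mm play all round a weight)
- seat4 (a point): centre of the recess floor of block4, 18 mm above its underside, axes as the block's
- weight1: steel ballast weight, 0.135 to 0.17 kg: square plate 36 x 36 x 12 mm with an upright tongue on its middle, 10 mm thick (x) by 24 mm wide (y), from 12 to 40 mm above the underside; a dark slot line across the tongue's top end. All five are alike and any of them fits any block, in any quarter turn. Origin: centre of the underside, z up
- weight2: steel ballast weight, 0.135 to 0.17 kg: square plate 36 x 36 x 12 mm with an upright tongue on its middle, 10 mm thick (x) by 24 mm wide (y), from 12 to 40 mm above the underside; a dark slot line across the tongue's top end. All five are alike and any of them fits any block, in any quarter turn. Origin: centre of the underside, z up
- weight3: steel ballast weight, 0.135 to 0.17 kg: square plate 36 x 36 x 12 mm with an upright tongue on its middle, 10 mm thick (x) by 24 mm wide (y), from 12 to 40 mm above the underside; a dark slot line across the tongue's top end. All five are alike and any of them fits any block, in any quarter turn. Origin: centre of the underside, z up
- weight4: steel ballast weight, 0.135 to 0.17 kg: square plate 36 x 36 x 12 mm with an upright tongue on its middle, 10 mm thick (x) by 24 mm wide (y), from 12 to 40 mm above the underside; a dark slot line across the tongue's top end. All five are alike and any of them fits any block, in any quarter turn. Origin: centre of the underside, z up
- weight5: steel ballast weight, 0.135 to 0.17 kg: square plate 36 x 36 x 12 mm with an upright tongue on its middle, 10 mm thick (x) by 24 mm wide (y), from 12 to 40 mm above the underside; a dark slot line across the tongue's top end. All five are alike and any of them fits any block, in any quarter turn. Origin: centre of the underside, z up
- chute: rocker chute of plywood, fixed, 455 x 106 mm. Origin on the counter under the pivot, z up, x downhill along the chute, y across. The pivot is 89 mm up between two cheeks (97 mm tall, at y = +-40 to +-48 mm, x = +-17 mm). On it rocks a white tray, 62 mm wide without side lips, from x = -85 to 90 mm, with a steel counterweight under its rear end. Tray and lane are slick (friction about 0.13)
- lane_top (a point): middle of the upper edge of the lane floor, 91 mm downhill of the pivot and 63 mm above the counter. The fixed white lane, 81 mm wide between its side walls, slopes down from here (0.2 rad) to an end stop 257 mm further on, where its floor is 11 mm up. Axes as the chute's
- tray (a joint): angle of the rocker tray, rad: 0 = level, at rest; 0.38 = tipped fully down toward the lane. The counterweight (about 0.05 N m) holds it level under an empty block; a block with its weight on the pad tips it within about a second, slides off into the lane, and the tray swings back by itself
- tray_pad (a point): centre of the place on the tray where a block is to be set: on the tray's top face (101 mm above the counter when level), 44 mm downhill of the pivot. A fence across the tray, 12 mm high, leaves 8 mm behind a block set here. Axes as the tray's: x downhill, y across, z up
- spool: bystander: wooden spool of grey thread, 28 mm across and 40 mm tall, loose; origin at the centre of its underside
- tin: bystander: low round tin, 86 mm across and 40 mm tall, loose; origin at the centre of its underside
There are look-alikes about, which are no part of the job. Leave any blue or pink look-alike of the block4 alone. What is shaped like the weight2 but green or pink is not meant.

How it is judged:
By the outcome, as a careful person would: the job done as asked, in the order asked, and still so for the second after the job is handed in, with the robot touching nothing.
Of block1, block2, block3, block4 only 3 to 4 are there at a start; the rules pass over those that are not, and their reading is None.
At some moment in a run one of block1, block2, block3, block4, weight1, weight2, weight3, weight4, weight5 may be knocked a few centimetres aside while the robot is not near it.
Once in a run the grip may slacken for a moment while it holds something.
It also fails if it takes over 208 s, if anything falls off the work surface, if the arm or the gripper's body presses on something with over 40 N, if the wrist force passes 120 N, or if a joint passes its speed limit or range.

### The arm

A 7-joint arm with a two-finger parallel gripper is mounted at the origin on a cart in front of the work surface, level with it; the furniture and walls round the work are solid. World frame = base frame: x ahead of the robot, y to its left, z up, the work surface at z = 0. Lengths are in m, angles in rad, forces in N, time in s.
With the tool pointing down it reaches from about 0.425 to 0.925 m from the base axis. Payload 6.8 kg.
Tool frame: the origin (TCP) lies between the finger pads; the fingertips stand 14 mm ahead of it and the grasp point (between the pads) lies 5 mm behind it; z points along the fingers, y is the line along which they close (so a half turn about z gives the same grasp; the last joint's range is limited). The gripper opens to 85 mm and grips with 20 to 120 N. Pads are 22 mm wide; open, the fingers measure 114 mm over their backs; the gripper's body (76 mm by 85 mm) begins 54 mm behind the grasp point. The pads swing forward as they close: fully open they stand 13 mm farther back than shut.
Start: joints at [-1.236, 0.477, 0.022, 1.555, -0.011, 1.109, -0.083], TCP at [0.289, 0.61, 0.245] pointing down, gripper open.
Joint ranges: [-2.96, 2.96], [-0.34, 2.1], [-1.41, 1.46], [0.24, 2.44], [-1.37, 4.51], [0.17, 1.92], [-2.96, 2.96]. Speed limits (rad/s): [2.39, 2.39, 3.14, 3.14, 3.14, 3.14, 3.14].

### API

Orientations are given as a rotation vector (axis times angle).
In Python, from bench import r, eyes, ticket gives the robot as it stands. The module is installed in compiled form; this text tells all that it offers.
- The arm moves only by the tool arm_command, never from a script. Its argument "plan" is text: rows parted by semicolons, each of 4 numbers parted by spaces: the shift along the tool's x, y, z in m, then the turn about the tool's z in degrees. In form: tx ty tz yaw; .... A call has 1 to 20 rows; each row shifts and turns the commanded pose from where the row before left it, along the tool's axes as they then stand; what a row does not reach is not made up. A row lasts 1/8 s, in which the tool goes at most 62.5 mm and 10.7 degrees, less where a joint would pass 70% of its speed; a pose out of reach is approached as far as the arm can. A call is refused whole if a number of a shift passes 0.0625 or a number of a turn 10.7, either way. A call with a gripper value outside its range is refused whole. "hand" is the closure, from -1 (fully open) to 1 (shut), set as the call begins (left out, the last holds). The fingers move at their own pace and stop on an object; "grip_force" is the grip in N (left out, the last holds). Time passes only in rows, so rows that do not move let the fingers close. It gives the time, the measured TCP pose, the force, the opening and the grip force at its end, in the units of the state.
- r.get_obs(): the state, without advancing time (a new reading comes with each control period).
- eyes.grab_frame(name): name is "side" or "top"; returns (picture, depth): 400x640x3 uint8, red, green, blue; 400x640 float32, m along the optical axis (not along the pixel's ray), 0 where there is no reading.
- eyes.calibration(name): a dict with "fov_y" (degrees; the focal length in pixels is half the picture's height over the tangent of half this angle, whatever the lens; pixels are square), "cx", "cy" (the principal point, pixels), "k1" (the pictures are not rectified: a ray, as slopes to the right and down, at radius r is drawn at 1 + k1 r^2 times it, then the intrinsics apply), "origin" and "attitude" of the camera in the world. Camera axes: x right, y up, looking along -z (the intrinsics and any distortion apply to the point x, -y, -z); pixel columns grow to the right and rows downward; lengths in m; the calibration is good to about 2 mm. A picture is of the moment at which its call begins. calibration takes no time and is no camera call.
- ticket.hand_in(): hands the job in; it is judged then, once.
The state is a dict: "clock": time; "joints": joint angles; "qvel": joint speeds; "tau": joint torques, N m; "tcp_pos": TCP position; "orientation": TCP orientation; "contact_force": force on the tool from outside, world axes, zero at the start; "moment": the same for the moment, N m; "grip_width": finger opening in m; "gripper_force": force on a finger pad.
Only numpy, scipy, OpenCV 4.12 (cv2) and the standard library are available. Lean on these libraries where they do the work, as an engineer would, in place of code of your own. Each camera call takes 0.05 s, during which the arm holds its last target. There are 200 camera calls.

## Working session

There is one attempt and no reset: what is moved stays moved. The work goes in short steps, Python scripts to look and compute and a tool call to move; the robot and the scene stay as the last step left them, time stands still between calls to the robot, and variables do not carry over. Pictures are saved under pics/ and viewed, at most 14 in all, crops included, and the job is handed in when it is done.

Besides the shell and the picture viewer there is one more tool, called after "Emit:" by a JSON object that holds its "method" and its "body", one argument or row to a line. arm_command: Moves the arm, as the interface text tells. Its arguments: {"type":"object","properties":{"plan":{"type":"string"},"hand":{"type":"number"},"grip_force":{"type":"number"}},"required":["plan"]}

```bash
mkdir -p pics
cat > h.py <<'E'
import numpy as np, cv2
from bench import r, eyes, ticket
from scipy.spatial.transform import Rotation as R
def cal(n):
    c=eyes.calibration(n); f=200/np.tan(np.radians(c['fov_y'])/2)
    a=np.array(c['attitude'],float); M=a if a.shape==(3,3) else R.from_rotvec(a).as_matrix()
    return c,f,M,np.array(c['origin'])
def rays(n,uv):
    c,f,M,o=cal(n); uv=np.atleast_2d(np.asarray(uv,float))
    K=np.array([[f,0,c['cx']],[0,f,c['cy']],[0,0,1]])
    d=np.array([c['k1'],0,0,0,0])
    p=cv2.undistortPoints(uv[:,None].copy(),K,d)[:,0]
    return o,np.c_[p[:,0],-p[:,1],-np.ones(len(p))]@M.T
def plane(n,uv,z):
    o,d=rays(n,uv); return o+d*((z-o[2])/d[:,2])[:,None]
def cloud(n,dep):
    v,u=np.mgrid[:400,:640]; o,d=rays(n,np.c_[u.ravel(),v.ravel()])
    P=o+d*dep.reshape(-1,1); P[dep.ravel()==0]=np.nan; return P.reshape(400,640,3)
def grab(n,name=None):
    p,d=eyes.grab_frame(n)
    if name: cv2.imwrite('pics/'+name,p[:,:,::-1])
    return p,d
E
python3 - <<'E'
from h import *
for n in('top','side'):
    print(eyes.calibration(n)); p,d=grab(n,n+'0.png'); np.savez(n+'0.npz',p=p,d=d)
print(r.get_obs())
E
```

```text
{'fov_y': 46.74449384675565, 'cx': 322.0513381204431, 'cy': 203.87776406366376, 'k1': 0.012394178005099296, 'origin': array([ 0.26480479, -0.04887673,  1.42957289]), 'attitude': array([ 0.16229725, -0.14568283, -1.56419151])}
{'fov_y': 57.92956584964426, 'cx': 319.2840292261021, 'cy': 203.7161473227173, 'k1': 0.00130839563851082, 'origin': array([ 0.45874857, -0.91942996,  0.44065481]), 'attitude': array([ 1.20149983, -0.04087114, -0.06979926])}
{'clock': 0.1, 'joints': array([-1.23606498,  0.47773194,  0.02230315,  1.55633922, -0.01148853,
        1.10927606, -0.08309078]), 'qvel': array([-8.71167782e-04, -1.14979449e-03, -4.56994348e-05, -2.19744387e-03,
       -1.53311833e-03,  1.73115801e-03, -4.86649907e-04]), 'tau': array([ 5.08799858e-03, -5.97760248e+01,  1.61400553e+00, -2.81955886e+01,
        1.28656783e-02,  4.96907160e-03, -3.00596002e-05]), 'tcp_pos': array([0.28901159, 0.60944527, 0.24441806]), 'orientation': array([-6.89766697e-01, -3.06467907e+00,  2.52540386e-03]), 'contact_force': array([-0.63193384,  0.07032712,  0.21966699]), 'moment': array([-0.00215461, -0.01809585, -0.03410549]), 'gripper_force': 0.0, 'grip_width': 0.08579300615352746}
```

View pics/top0.png

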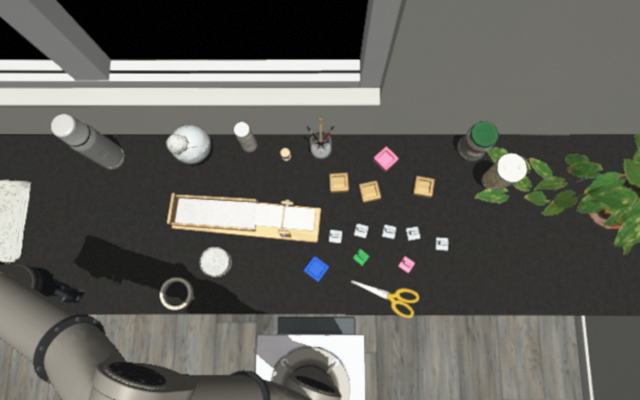

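View pics/side0.png

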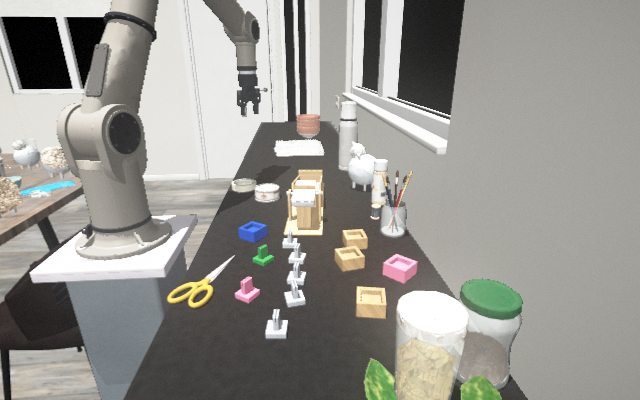

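Top view: three blocks at (339,182), (370,191), (424,187), five steel weights at (336,237)…(442,244), and the chute running left from its pivot near (285,218). Blue, pink and green look-alikes are also there.

```bash
cat > m.py <<'E'
from h import *
def rect(P,m):  # min-area rect of world xy points on mask
    q=P[m][:,:2]; q=q[~np.isnan(q).any(1)]
    (c,s,a)=cv2.minAreaRect((q*1000).astype(np.float32)); return np.round(c,1),np.round(s,1),round(a,1)
def comps(mask,lo,hi):
    n,l,st,ce=cv2.connectedComponentsWithStats(mask.astype(np.uint8),connectivity=8)
    return [l==i for i in range(1,n) if lo<=st[i,4]<=hi]
def measure(n,p,d):
    P=cloud(n,d); hsv=cv2.cvtColor(p,cv2.COLOR_RGB2HSV); H,S,V=[hsv[...,i].astype(int) for i in range(3)]
    work=(P[...,0]>.35)&(P[...,0]<.85)&(P[...,1]>-.7)&(P[...,1]<.05)
    wood=work&(H>8)&(H<25)&(S>60)&(V>60)&(P[...,2]>.005)&(P[...,2]<.05)
    steel=work&(S<50)&(V>70)&(P[...,2]>.002)&(P[...,2]<.06)
    return P,wood,steel
E
python3 - <<'E'
from m import *
for n in('top','side'):
    z=np.load(n+'0.npz'); p,d=z['p'],z['d']; P,w,s=measure(n,p,d)
    for nm,mk,lo in(('wood',w,60),('steel',s,25)):
        for c in comps(mk,lo,3000):
            v,u=np.nonzero(c); zz=P[c][:,2]
            print(n,nm,(round(u.mean(),1),round(v.mean(),1)),c.sum(),*rect(P,c),'z95',round(np.percentile(zz,97),4))
    if n=='top': cv2.imwrite('pics/crop0.png',cv2.resize(p[145:265,270:460,::-1],None,fx=4,fy=4,interpolation=cv2.INTER_CUBIC))
    m=(P[...,0]>.4)&(P[...,1]>-.7)&(P[...,1]<.0)&(np.abs(P[...,2])<.006); print('counter z',np.median(P[m][:,2]))
E
```

```text
top wood (np.float64(339.1), np.float64(182.2)) 337 [617.8 -85.6] [59.5 67. ] 88.7 z95 0.0369
top wood (np.float64(423.4), np.float64(186.3)) 358 [ 602.1 -350.2] [63.2 63.3] 69.5 z95 0.0354
top wood (np.float64(369.7), np.float64(191.0)) 343 [ 588.1 -182.5] [60.4 63. ] 13.2 z95 0.0353
top wood (np.float64(309.6), np.float64(228.1)) 349 [485.6  13.8] [ 79.7 109.1] 83.3 z95 0.0148
top steel (np.float64(302.8), np.float64(130.1)) 83 [782.3  27.7] [43.5  7.3] 89.4 z95 0.057
top steel (np.float64(314.3), np.float64(128.9)) 39 [783.2  -8.2] [ 4.1 24.7] 0.5 z95 0.0587
top steel (np.float64(325.8), np.float64(128.7)) 39 [783.4 -45.7] [25.3  3.3] 89.2 z95 0.0589
top steel (np.float64(399.4), np.float64(129.7)) 896 [ 781.5 -279.2] [  9.2 434.9] 0.1 z95 0.0582
top steel (np.float64(515.5), np.float64(129.2)) 227 [ 781.7 -639.4] [  7.4 120.3] 0.9 z95 0.0585
top steel (np.float64(324.9), np.float64(145.1)) 29 [736.9 -39.8] [12.  39.1] 48.1 z95 0.0413
top steel (np.float64(321.0), np.float64(154.0)) 105 [710.8 -24.7] [69.3 32.5] 77.7 z95 0.0576
top steel (np.float64(470.9), np.float64(155.4)) 150 
[... 1445 characters left out ...]
.float64(384.5), np.float64(342.2)) 30 [ 601.6 -445.4] [14.  15.2] 67.8 z95 0.0031
side steel (np.float64(509.6), np.float64(371.8)) 2912 [ 744.  -570.2] [ 94.3 106.8] 11.0 z95 0.0586
side steel (np.float64(355.6), np.float64(360.6)) 101 [ 546.7 -476.9] [56.7 27. ] 71.2 z95 0.0033
side steel (np.float64(369.6), np.float64(354.8)) 28 [ 572.3 -471.6] [12.3 14.2] 2.2 z95 0.0029
side steel (np.float64(391.9), np.float64(363.8)) 34 [ 601.1 -491. ] [23.2 10.7] 73.5 z95 0.0036
side steel (np.float64(395.0), np.float64(384.4)) 29 [ 590.3 -545.2] [62.4  2.3] 74.5 z95 0.0595
side steel (np.float64(449.5), np.float64(395.8)) 25 [ 645.  -596.8] [17.6  1.5] 48.3 z95 0.0592
counter z 0.0020359589403218803
```

View pics/crop0.png

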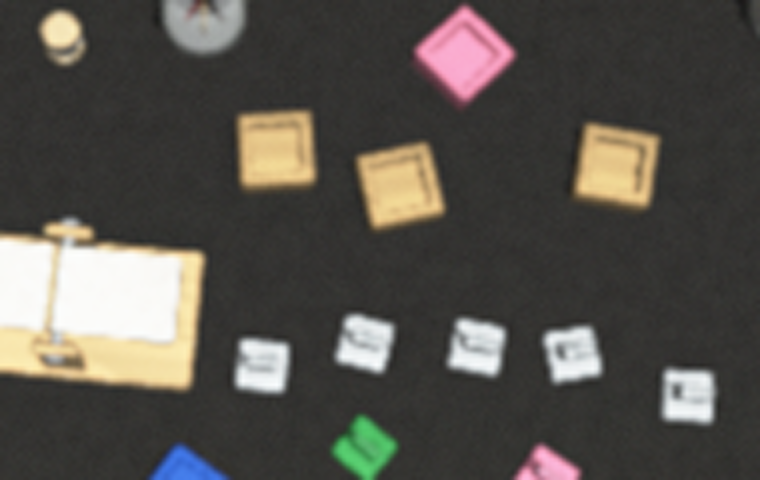

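```bash
sed -i 's/(V>70)/(V>110)/' m.py
python3 - <<'E'
from m import *
z=np.load('side0.npz'); p,d=z['p'],z['d']; P,w,s=measure('side',p,d)
for nm,mk,lo in(('wood',w,60),('steel',s,25)):
    for c in comps(mk,lo,9000):
        v,u=np.nonzero(c); zz=P[c][:,2]
        print(nm,(round(u.mean(),1),round(v.mean(),1)),c.sum(),*rect(P,c),'z',np.percentile(zz,[3,97]).round(4))
cv2.imwrite('pics/crop1.png',cv2.resize(p[225:345,235:395,::-1],None,fx=5,fy=5,interpolation=cv2.INTER_CUBIC))
z=np.load('top0.npz'); p,d=z['p'],z['d']; P=cloud('top',d); V=p.min(2)
t=(V>150)&(P[...,2]>.09)&(P[...,2]<.115)&(P[...,0]>.4)&(P[...,0]<.65)&(P[...,1]>-.1)&(P[...,1]<.25)
c=max(comps(t,100,9999),key=lambda a:a.sum()); v,u=np.nonzero(c); print('tray',c.sum(),u.min(),u.max(),v.min(),v.max(),rect(P,c),np.percentile(P[c][:,2],[5,50,95]))
q=plane('top',np.c_[u,v],.101); print('tray by plane',cv2.minAreaRect((q[:,:2]*1000).astype(np.float32)))
hsv=cv2.cvtColor(p,cv2.COLOR_RGB2HSV)
ch=((V>120)|((hsv[...,0]>8)&(hsv[...,0]<25)&(hsv[...,1]>60)&(hsv[...,2]>60)))&(P[...,0]>.4)&(P[...,0]<.65)&(P[...,1]>-.06)&(P[...,1]<.5)&(P[...,2]>.004)
c=max(comps(ch,100,99999),key=lambda a:a.sum()); print('chute',c.sum(),rect(P,c))
E
```

```text
wood (np.float64(307.1), np.float64(222.7)) 293 [497.5  22.9] [59.5 65.1] 85.5 z [0.0098 0.0478]
wood (np.float64(352.3), np.float64(249.8)) 861 [ 595.5 -138.3] [169.6  71.1] 74.5 z [0.0063 0.0331]
wood (np.float64(371.9), np.float64(303.1)) 612 [ 597.5 -352.2] [56.8 54.1] 79.6 z [0.0065 0.0327]
steel (np.float64(425.2), np.float64(247.0)) 1906 [ 736.8 -161.2] [392.6  89.7] 89.9 z [0.0035 0.0585]
steel (np.float64(295.6), np.float64(264.1)) 1295 [ 463.2 -143.8] [389.1 102.1] 83.0 z [0.0027 0.0424]
steel (np.float64(400.3), np.float64(262.9)) 178 [ 685.8 -223.2] [71.3 73.3] 43.8 z [0.0193 0.0333]
steel (np.float64(419.7), np.float64(287.6)) 26 [ 714.9 -293.6] [15.7 24.8] 55.8 z [0.0021 0.0032]
steel (np.float64(432.0), np.float64(287.4)) 27 [ 740.1 -294.8] [25.3 15.9] 83.9 z [0.002  0.0033]
steel (np.float64(250.3), np.float64(293.3)) 56 [ 364.6 -298.5] [34.9 16.4] 55.3 z [0.0127 0.0154]
steel (np.float64(357.8), np.float64(295.5)) 32 [ 574.2 -350.1] [46.9  5.5] 80.2 z [0.0312 0.0332]
steel (np.float64(364.3), np.float64(298.1)) 39 [ 585.4 -354.3] [40.8  9.7] 78.6 z [0.019  0.0325]
steel (np.float64(276.0), np.float64(326.4)) 457 [ 420.5 -383.1] [77.5 39.9] 85.4 z [0.0026 0.0424]
steel (np.float64(509.6), np.float64(371.9)) 2879 [ 744.  -570.2] [ 94.3 106.8] 11.0 z [0.0069 0.0586]
tray 1307 254 315 200 234 (array([490.7,  74.1]), array([ 98.5, 180.7]), 8.3) [0.09739487 0.10244359 0.10753006]
tray by plane ((490.3376159667969, 74.88406372070312), (175.46043395996094, 101.43588256835938), 84.70825958251953)
chute 5225 (array([508.8, 211.8]), array([478.9, 121.5]), 84.6)
```

View pics/crop1.png

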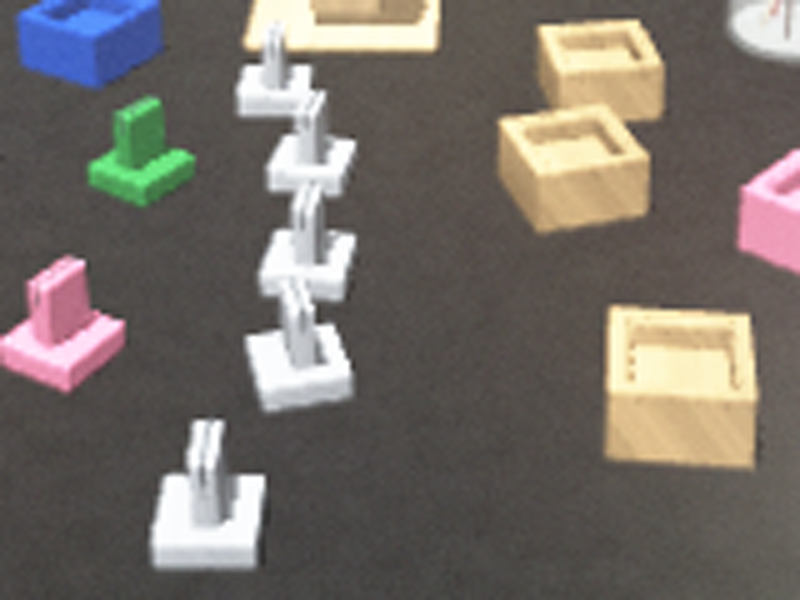

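The tongues are all thin along roughly world x and wide along y. I'll centre each block and weight by squeezing it on both axes, so the camera only has to be rough.

```bash
cat > go.py <<'E'
import sys
from h import *
# go.py x y z psi(deg of tool y axis, mod 180) [start yaw override]
o=r.get_obs(); M=R.from_rotvec(o['orientation']).as_matrix(); p=o['tcp_pos']
a=list(map(float,sys.argv[1:]))
psi=np.degrees(np.arctan2(M[1,1],M[0,1]))
print('t',round(o['clock'],2),'tcp',p.round(4),'psi',round(psi,2),'tilt',M[:,2].round(3),'F',np.round(o['contact_force'],1),'w',round(o['grip_width'],4),'j',o['joints'].round(2))
for i in range(0,len(a),4):
    d=np.array(a[i:i+3])-p; l=M.T@d; dy=(a[i+3]-psi+90)%180-90
    print('mm in tool:',(l*1000).round(1),'rows>=',int(np.ceil(np.abs(l).max()/.0625)),' yaw about tool z:',round(-dy,2))
E
python3 go.py .618 -.087 .15 3
```

```text
t 0.1 tcp [0.289  0.6094 0.2444] psi 64.63 tilt [-0.001 -0.002 -1.   ] F [-0.6  0.1  0.2] w 0.0858 j [-1.24  0.48  0.02  1.56 -0.01  1.11 -0.08]
mm in tool: [-595.6 -488.2   95.3] rows>= 10  yaw about tool z: 61.63
```

Emit:
{"method": "arm_command", "body": {
  "plan": "-0.0425 -0.0349 0 0;-0.0425 -0.0349 0 0;-0.0425 -0.0349 0 0;-0.0425 -0.0349 0 0;-0.0425 -0.0349 0 0;-0.0425 -0.0349 0 0;-0.0425 -0.0349 0 0;-0.0425 -0.0349 0 0;-0.0425 -0.0349 0 0;-0.0425 -0.0349 0 0;-0.0425 -0.0349 0 0;-0.0425 -0.0349 0 0;-0.0425 -0.0349 0.04 0;-0.0425 -0.0349 0.05 0;0 0 0 10.3;0 0 0 10.3;0 0 0 10.3;0 0 0 10.3;0 0 0 10.3;0 0 0 10.2",
  "hand": -1,
  "grip_force": 25
}}

```text
clock: 2.6
tcp_pos: [0.6115, -0.0744, 0.1661]
orientation: [-2.17, -2.271, 0.001]
contact_force: [-0.0, 0.2, 0.1]
grip_width: 0.0854
gripper_force: 0.0
```

```bash
python3 go.py .618 -.087 .020 3
python3 - <<'E'
from m import *
p,d=grab('top'); P,w,s=measure('top',p,d)
for nm,mk,lo in(('wood',w,60),('steel',s,25)):
    for c in comps(mk,lo,3000):
        q=rect(P,c)
        if q[0][0]<700: print(nm,c.sum(),*q)
# tray edges at pad columns
V=p.min(2)
for u in (262,268,274,296,304):
    v=np.nonzero((V[:,u]>150)&(P[:,u,2]>.085))[0]; v=v[(v>190)&(v<240)]; print(u,v.min(),v.max(),plane('top',[[u,v.min()-.5],[u,v.max()+.5]],.101)[:,:2].round(4).tolist())
E
```

```text
t 2.6 tcp [ 0.6115 -0.0744  0.1661] psi 2.6 tilt [-0.001  0.    -1.   ] F [-0.   0.2  0.1] w 0.0854 j [-0.4   0.52  0.58  1.81 -0.35  0.92  0.37]
mm in tool: [-12.9   6.  146.1] rows>= 3  yaw about tool z: -0.4
wood 96 [ 618.4 -107.2] [16.5 65.5] 88.9
wood 356 [ 603.5 -352.6] [59.9 66.6] 79.3
wood 344 [ 584.7 -180.2] [56.6 58.4] 14.3
steel 30 [ 695.4 -505.8] [39.9  6.8] 84.8
steel 150 [ 465.  -154.3] [40.7 39.3] 76.9
steel 156 [ 461.8 -240.2] [38.9 39.6] 74.5
steel 156 [ 456.1 -313.4] [41.2 38.4] 14.2
steel 145 [447.9 -73.9] [37.  40.9] 88.0
steel 156 [ 424.1 -401.9] [39.8 40.6] 87.7
262 204 218 [[0.5299, 0.1415], [0.4854, 0.1403]]
268 205 210 [[0.5269, 0.1239], [0.5091, 0.1234]]
274 205 207 [[0.5269, 0.1063], [0.518, 0.1061]]Traceback (most recent call last):
  File "<stdin>", line 10, in <module>
    return umr_minimum(a, axis, None, out, keepdims, initial, where)
ValueError: zero-size array to reduction operation minimum which has no identity
```

Emit:
{"method": "arm_command", "body": {
  "plan": "-0.013 0.006 0.03 -0.4;0 0 0.03 0;0 0 0.03 0;0 0 0.03 0;0 0 0.028 0;0 0 0 0"
}}

```text
clock: 3.4
tcp_pos: [0.6166, -0.0868, 0.0164]
orientation: [-2.151, -2.285, 0.004]
contact_force: [0.2, -0.1, 0.2]
grip_width: 0.0851
gripper_force: 0.0
```

Emit:
{"method": "arm_command", "body": {
  "plan": "0 0 0 0;0 0 0 0;0 0 0 0;0 0 0 0;0 0 0 0;0 0 0 0",
  "hand": 1
}}

```text
clock: 4.15
tcp_pos: [0.6195, -0.0875, 0.0199]
orientation: [2.155, 2.284, 0.002]
contact_force: [-0.5, 0.3, 6.5]
grip_width: 0.0536
gripper_force: 27.9
```

```bash
python3 go.py .618 -.087 .018 3
python3 - <<'E'
from m import *
z=np.load('top0.npz'); p,d=z['p'],z['d']; V=p.min(2); P=cloud('top',d)
for u in (259,262,265,268,271,274,296,300,304,308):
    v=np.nonzero((V[:,u]>140))[0]; v=v[(v>195)&(v<245)]; print(u,v.min(),v.max(),plane('top',[[u,v.min()-.5],[u,v.max()+.5]],.101)[:,:2].round(4).tolist())
print(V[195:245,265]); print(V[219,240:330])
E
```

```text
t 4.15 tcp [ 0.6195 -0.0875  0.0199] psi 3.34 tilt [ 0.002 -0.    -1.   ] F [-0.5  0.3  6.5] w 0.0536 j [-0.28  0.73  0.45  1.85 -0.48  0.67  0.51]
mm in tool: [ 0.5 -1.4  1.9] rows>= 1  yaw about tool z: 0.34
259 203 235 [[0.5329, 0.1504], [0.4356, 0.1476]]
262 203 235 [[0.5329, 0.1416], [0.4356, 0.1389]]
265 203 236 [[0.5329, 0.1328], [0.4327, 0.1302]]
268 204 236 [[0.5299, 0.1239], [0.4327, 0.1215]]
271 204 236 [[0.5299, 0.1151], [0.4327, 0.1128]]
274 205 237 [[0.5269, 0.1063], [0.4298, 0.1041]]
296 206 239 [[0.524, 0.0417], [0.424, 0.0404]]
300 207 239 [[0.521, 0.03], [0.4241, 0.0289]]
304 207 239 [[0.521, 0.0183], [0.4241, 0.0173]]
308 208 240 [[0.518, 0.0066], [0.4212, 0.0058]]
[ 49  48  47  46  47  45  45  76 143 204 240 247 247 246 246 246 245 245
 245 245 247 248 247 246 246 247 248 247 248 246 225 184 174 174 175 177
 172 174 174 179 176 147  98  56  47  51  50  51  46  50]
[243 243 244 244 244 243 242 241 240 241 242 242 241 238 240 245 247 247
 245 245 245 245 246 246 246 246 246 246 247 247 248 248 248 248 248 247
 246 246 248 250 250 234 186 198 237 247 247 247 248 249 249 249 249 249
 248 247 247 248 249 249 249 248 248 248 247 247 247 247 247 247 247 247
 248 243 221 172 163 165 158 123  70  46  49  49  50  53  48  49  51  49]
```

Emit:
{"method": "arm_command", "body": {
  "plan": "0 0 -0.004 0;0 0 -0.003 0;0 0 0 0;0 0 0 0",
  "hand": -1
}}

```text
clock: 4.65
tcp_pos: [0.6184, -0.0871, 0.0254]
orientation: [-2.156, -2.285, 0.0]
contact_force: [1.0, -0.2, -0.1]
grip_width: 0.0855
gripper_force: 0.0
```

Emit:
{"method": "arm_command", "body": {
  "plan": "0 0 -0.05 0;0 0 0 10;0 0 0 10;0 0 0 10;0 0 0 10;0 0 0 10;0 0 0 10;0 0 0 10;0 0 0 10;0 0 0 10;0 0 0.05 0;0 0 0 0"
}}

```text
clock: 6.15
tcp_pos: [0.6159, -0.0862, 0.0225]
orientation: [-3.139, -0.092, 0.01]
contact_force: [0.1, -0.1, -0.4]
grip_width: 0.0852
gripper_force: 0.0
```

```bash
python3 go.py .6195 -.0875 .026 93.34
python3 - <<'E'
from m import *
print(plane('top',[[265,203.3],[265,225.4]],.101)[:,:2])
z=np.load('top0.npz'); V=z['p'].min(2); print(V[200:240,268],V[200:240,300])
E
```

```text
t 6.15 tcp [ 0.6159 -0.0862  0.0225] psi -86.63 tilt [-0.007  0.001 -1.   ] F [ 0.1 -0.1 -0.4] w 0.0852 j [-0.52  0.86  0.82  1.86 -0.86  0.83 -0.75]
mm in tool: [ 3.5  1.5 -3.5] rows>= 1  yaw about tool z: 0.03
[[0.53052152 0.13274752]
 [0.46508476 0.13102988]]
[ 48  48  60  99 160 230 246 247 246 246 245 245 246 245 245 246 247 247
 247 247 248 249 249 249 248 243 218 184 174 174 174 175 173 175 179 179
 166 121  67  51] [ 50  49  49  45  46  58  95 159 233 249 249 249 248 248 248 247 247 247
 248 249 249 249 249 249 249 248 247 248 246 224 181 172 170 167 164 161
 162 164 162 154]
```

Emit:
{"method": "arm_command", "body": {
  "plan": "0.0035 0.0015 -0.0035 0;0 0 0 0"
}}

```text
clock: 6.4
tcp_pos: [0.6237, -0.0893, 0.0312]
orientation: [3.14, 0.091, 0.005]
contact_force: [0.0, 1.3, 1.0]
grip_width: 0.085
gripper_force: 0.0
```

Emit:
{"method": "arm_command", "body": {
  "plan": "0 0 0 0;0 0 0 0;0 0 0 0;0 0 0 0;0 0 0 0;0 0 0 0",
  "hand": 1
}}

```text
clock: 7.15
tcp_pos: [0.6224, -0.0884, 0.0297]
orientation: [-3.14, -0.091, -0.001]
contact_force: [-0.6, 1.5, 5.0]
grip_width: 0.0534
gripper_force: 26.4
```

```bash
python3 go.py .6195 -.0875 .026 93.34; sleep 0; python3 go.py .6195 -.0875 .026 93.34
```

```text
t 7.15 tcp [ 0.6224 -0.0884  0.0297] psi -86.67 tilt [ 0.001  0.001 -1.   ] F [-0.6  1.5  5. ] w 0.0534 j [-0.52  0.86  0.83  1.85 -0.86  0.84 -0.76]
mm in tool: [-2.9 -1.1  3.7] rows>= 1  yaw about tool z: -0.01
t 7.15 tcp [ 0.6224 -0.0884  0.0297] psi -86.67 tilt [ 0.001  0.001 -1.   ] F [-0.6  1.5  5. ] w 0.0534 j [-0.52  0.86  0.83  1.85 -0.86  0.84 -0.76]
mm in tool: [-2.9 -1.1  3.7] rows>= 1  yaw about tool z: -0.01
```

Emit:
{"method": "arm_command", "body": {
  "plan": "0 0 0 0;0 0 0 0"
}}

```text
clock: 7.4
tcp_pos: [0.6224, -0.0884, 0.0297]
orientation: [-3.14, -0.091, -0.001]
contact_force: [-1.2, 1.8, 5.6]
grip_width: 0.0532
gripper_force: 26.4
```

Emit:
{"method": "arm_command", "body": {
  "plan": "0 0 0 0;0 0 0 0;0 0 0 0;0 0 0 0",
  "hand": -0.8
}}

```text
clock: 7.9
tcp_pos: [0.622, -0.0885, 0.0288]
orientation: [3.14, 0.091, -0.0]
contact_force: [0.3, -0.2, 0.3]
grip_width: 0.0768
gripper_force: 0.0
```

Emit:
{"method": "arm_command", "body": {
  "plan": "0 0 0 0;0 0 0 0"
}}

```text
clock: 8.15
tcp_pos: [0.6221, -0.0886, 0.029]
orientation: [3.14, 0.091, 0.0]
contact_force: [0.7, 0.7, 0.7]
grip_width: 0.0767
gripper_force: 0.0
```

```bash
python3 go.py .465 -.154 .10 73 .465 -.154 .03 -17
```

```text
t 8.15 tcp [ 0.6221 -0.0886  0.029 ] psi -86.67 tilt [ 0. -0. -1.] F [0.7 0.7 0.7] w 0.0767 j [-0.52  0.86  0.83  1.85 -0.86  0.84 -0.76]
mm in tool: [-160.6   56.2  -71. ] rows>= 3  yaw about tool z: 20.33
mm in tool: [-160.6   56.2   -1. ] rows>= 3  yaw about tool z: -69.67
```

Emit:
{"method": "arm_command", "body": {
  "plan": "0 0 -0.035 0;0 0 -0.035 0;-0.0401 0.0140 0 0;-0.0401 0.0140 0 0;-0.0401 0.0141 0 0;-0.0401 0.0141 0 0;0 0 0 9;0 0 0 9;0 0 0 0;0 0 0 0",
  "hand": -0.05
}}

```text
clock: 9.4
tcp_pos: [0.4653, -0.154, 0.099]
orientation: [3.116, -0.396, -0.0]
contact_force: [0.4, -0.1, 0.1]
grip_width: 0.0452
gripper_force: 0.0
```

```bash
python3 go.py .465 -.154 .035 75
python3 - <<'E'
from m import *
p,d=grab('side','s2.png'); cv2.imwrite('pics/c2.png',cv2.resize(p[180:330,220:400,::-1],None,fx=4,fy=4))
E
```

```text
t 9.4 tcp [ 0.4653 -0.154   0.099 ] psi -104.49 tilt [-0. -0. -1.] F [ 0.4 -0.1  0.1] w 0.0452 j [-0.59  0.64  1.06  2.16 -0.8   0.81 -0.84]
mm in tool: [-0.2  0.1 64. ] rows>= 2  yaw about tool z: 0.51
```

View pics/c2.png

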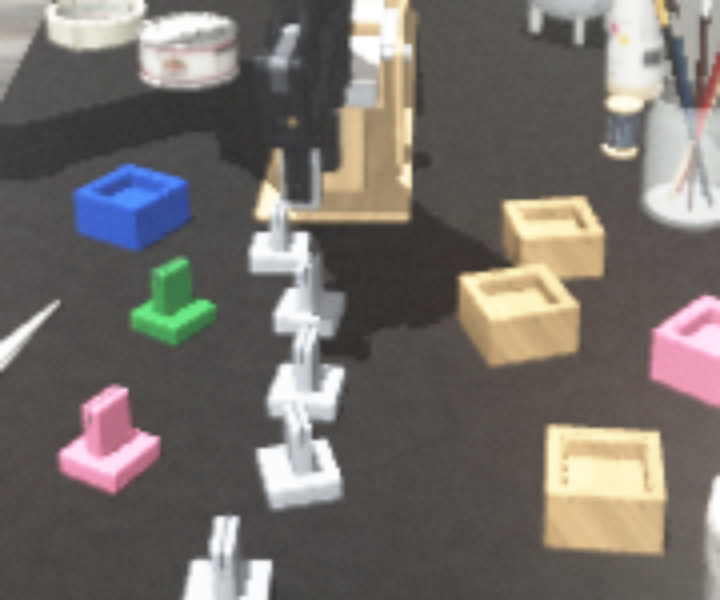

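The gripper hangs above weight 2 at crop (310,285), with both fingers clear of the neighbouring weights. I'll go down and squeeze the wide side, then the thin side.

Emit:
{"method": "arm_command", "body": {
  "plan": "0 0 0.032 0;0 0 0.032 0;0 0 0 0;0 0 0 0"
}}

```text
clock: 9.95
tcp_pos: [0.4656, -0.1544, 0.0358]
orientation: [3.116, -0.401, 0.001]
contact_force: [0.3, -0.3, -0.2]
grip_width: 0.045
gripper_force: 0.0
```

Emit:
{"method": "arm_command", "body": {
  "plan": "0 0 0 0;0 0 0 0;0 0 0 0;0 0 0 0;0 0 0 0",
  "hand": 1
}}

```text
clock: 10.58
tcp_pos: [0.4659, -0.1543, 0.0361]
orientation: [3.116, -0.401, 0.003]
contact_force: [-1.3, -0.9, 4.8]
grip_width: 0.0235
gripper_force: 25.3
```

Emit:
{"method": "arm_command", "body": {
  "plan": "0 0 0 0;0 0 0 0;0 0 0 0",
  "hand": -0.1
}}

```text
clock: 10.95
tcp_pos: [0.4653, -0.1539, 0.035]
orientation: [-3.116, 0.401, -0.0]
contact_force: [0.1, -0.6, 0.4]
grip_width: 0.0469
gripper_force: 0.0
```

Emit:
{"method": "arm_command", "body": {
  "plan": "0 0 -0.04 0;0 0 0 10;0 0 0 10;0 0 0 10;0 0 0 10;0 0 0 10;0 0 0 10;0 0 0 10;0 0 0 10;0 0 0 10;0 0 0.04 0;0 0 0 0;0 0 0 0"
}}

```text
clock: 12.58
tcp_pos: [0.4653, -0.1543, 0.0358]
orientation: [1.919, -2.487, 0.0]
contact_force: [0.7, 0.0, 0.5]
grip_width: 0.0471
gripper_force: 0.0
```

Emit:
{"method": "arm_command", "body": {
  "plan": "0 0 0 0;0 0 0 0;0 0 0 0;0 0 0 0;0 0 0 0;0 0 -0.03 0;0 0 -0.04 0;0 0 0 0",
  "hand": 1,
  "grip_force": 60
}}

```text
clock: 13.58
tcp_pos: [0.4665, -0.1545, 0.1071]
orientation: [-1.918, 2.485, -0.005]
contact_force: [-0.8, 1.1, -1.8]
grip_width: 0.0083
gripper_force: 59.9
```

```bash
python3 go.py .6196 -.0886 .1 3.34
```

```text
t 13.57 tcp [ 0.4665 -0.1545  0.1071] psi 165.34 tilt [ 0.004 -0.001 -1.   ] F [-0.8  1.1 -1.8] w 0.0083 j [-0.72  0.91  1.37  2.16 -1.08  1.08 -2.15]
mm in tool: [-102.5 -131.4    7.7] rows>= 3  yaw about tool z: -18.0
```

Emit:
{"method": "arm_command", "body": {
  "plan": "-0.0256 -0.0328 0 0;-0.0256 -0.0328 0 0;-0.0256 -0.0329 0 0;-0.0257 -0.0329 0 0;0 0 0 -9;0 0 0 -9;0 0 0 0;0 0 0 0;0 0 0 0"
}}

```text
clock: 14.7
tcp_pos: [0.6181, -0.088, 0.1046]
orientation: [2.283, -2.158, -0.001]
contact_force: [-0.1, -0.2, -1.4]
grip_width: 0.0088
gripper_force: 59.8
```

```bash
python3 go.py .6196 -.0886 .053 3.34
```

```text
t 14.7 tcp [ 0.6181 -0.088   0.1046] psi -176.77 tilt [-0.  0. -1.] F [-0.1 -0.2 -1.4] w 0.0088 j [-0.72  0.99  1.25  1.84 -1.05  1.16 -2.16]
mm in tool: [ 0.6 -1.5 51.6] rows>= 1  yaw about tool z: -0.11
```

Emit:
{"method": "arm_command", "body": {
  "plan": "0.0006 -0.0015 0.03 0;0 0 0 0;0 0 0 0;0 0 0 0"
}}

```text
clock: 15.2
tcp_pos: [0.6203, -0.0889, 0.076]
orientation: [-2.284, 2.156, -0.002]
contact_force: [-0.1, -0.4, -2.1]
grip_width: 0.0081
gripper_force: 59.7
```

```bash
python3 go.py .6196 -.0886 .053 3.34
```

```text
t 15.2 tcp [ 0.6203 -0.0889  0.076 ] psi -176.69 tilt [ 0.001 -0.    -1.   ] F [-0.1 -0.4 -2.1] w 0.0081 j [-0.7   1.02  1.21  1.85 -1.09  1.12 -2.14]
mm in tool: [-0.4  0.7 23. ] rows>= 1  yaw about tool z: -0.03
```

Emit:
{"method": "arm_command", "body": {
  "plan": "-0.0003 0.0006 0.008 0;0 0 0.005 0;0 0 0.005 0;0 0 0.004 0;0 0 0 0;0 0 0 0"
}}

```text
clock: 15.95
tcp_pos: [0.6191, -0.0883, 0.0539]
orientation: [-2.284, 2.156, 0.001]
contact_force: [-3.4, 1.8, 7.5]
grip_width: 0.0083
gripper_force: 61.0
```

Seated: the TCP is 18 mm above its height when it gripped the weight. A light extra press, then release and look.

Emit:
{"method": "arm_command", "body": {
  "plan": "0 0 0.002 0;0 0 0 0;0 0 0 0"
}}

```text
clock: 16.32
tcp_pos: [0.6192, -0.0884, 0.0539]
orientation: [-2.283, 2.155, 0.001]
contact_force: [-8.2, 5.6, 23.7]
grip_width: 0.0085
gripper_force: 63.1
```

Emit:
{"method": "arm_command", "body": {
  "plan": "0 0 -0.002 0;0 0 0 0;0 0 0 0;0 0 -0.04 0;0 0 -0.03 0;0 0 0 0",
  "hand": -0.1
}}

```text
clock: 17.08
tcp_pos: [0.6203, -0.089, 0.125]
orientation: [-2.284, 2.155, -0.005]
contact_force: [-0.2, 0.4, -0.3]
grip_width: 0.0474
gripper_force: 0.0
```

```bash
python3 go.py .6196 -.0886 .031 3.34
python3 - <<'E'
from m import *
p,d=grab('side'); cv2.imwrite('pics/c3.png',cv2.resize(p[180:330,220:400,::-1],None,fx=4,fy=4))
E
```

```text
t 17.07 tcp [ 0.6203 -0.089   0.125 ] psi -176.67 tilt [ 0.003 -0.001 -1.   ] F [-0.2  0.4 -0.3] w 0.0474 j [-0.72  0.97  1.27  1.83 -1.03  1.18 -2.18]
mm in tool: [-0.5  1.  94. ] rows>= 2  yaw about tool z: -0.01
```

View pics/c3.png

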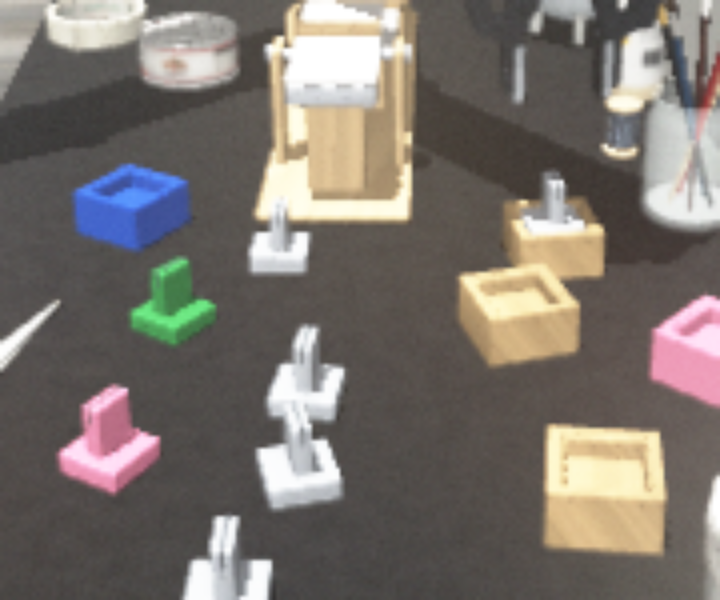

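The weight sits level in the block's recess at crop (552,220). Next I grip that block.

Emit:
{"method": "arm_command", "body": {
  "plan": "-0.0005 0.001 0 0;0 0 0.03 0;0 0 0.03 0;0 0 0.034 0;0 0 0 0;0 0 0 0",
  "hand": -1
}}

```text
clock: 17.88
tcp_pos: [0.6183, -0.0884, 0.0296]
orientation: [2.284, -2.156, 0.001]
contact_force: [-0.3, -0.6, 0.6]
grip_width: 0.0853
gripper_force: 0.0
```

Emit:
{"method": "arm_command", "body": {
  "plan": "0 0 0 0;0 0 0 0;0 0 0 0;0 0 0 0;0 0 0 0;0 0 0 0",
  "hand": 1,
  "grip_force": 60
}}

```text
clock: 18.62
tcp_pos: [0.619, -0.0881, 0.0305]
orientation: [-2.284, 2.155, -0.003]
contact_force: [-0.8, 0.9, 6.1]
grip_width: 0.0524
gripper_force: 63.6
```

Emit:
{"method": "arm_command", "body": {
  "plan": "0 0 -0.03 0;0 0 -0.04 0;0 0 -0.05 0;0 0 0 0;0 0 0 0"
}}

```text
clock: 19.25
tcp_pos: [0.6178, -0.0873, 0.1483]
orientation: [-2.285, 2.155, 0.002]
contact_force: [-0.2, 0.0, -2.3]
grip_width: 0.0524
gripper_force: 65.9
```

```bash
python3 go.py .4955 .116 .17 -5.4
```

```text
t 19.25 tcp [ 0.6178 -0.0873  0.1483] psi -176.66 tilt [-0.001  0.001 -1.   ] F [-0.2  0.  -2.3] w 0.0524 j [-0.74  0.95  1.3   1.82 -0.99  1.21 -2.2 ]
mm in tool: [-210.1  110.2  -21.3] rows>= 4  yaw about tool z: 8.74
```

Emit:
{"method": "arm_command", "body": {
  "plan": "0 0 -0.021 0;-0.042 0.022 0 0;-0.042 0.022 0 0;-0.042 0.022 0 0;-0.042 0.022 0 0;-0.042 0.0222 0 0;0 0 0 8.7;0 0 0 0;0 0 0 0;0 0 0 0"
}}

```text
clock: 20.5
tcp_pos: [0.4962, 0.1146, 0.1702]
orientation: [-2.115, 2.323, -0.0]
contact_force: [0.3, -0.4, -2.5]
grip_width: 0.0521
gripper_force: 66.0
```

```bash
python3 go.py .4955 .116 .133 -5.4
python3 - <<'E'
from m import *
p,d=grab('side'); q,e=grab('top')
a=cv2.resize(p[160:250,250:370,::-1],(800,600)[0:1]*1 and (480,360)); b=cv2.resize(q[180:250,240:330,::-1],(460,358))
cv2.imwrite('pics/c4.png',np.hstack([a[:358,:330],b]))
E
```

```text
t 20.5 tcp [0.4962 0.1146 0.1702] psi 174.63 tilt [ 0. -0. -1.] F [ 0.3 -0.4 -2.5] w 0.0521 j [-1.29  0.82  1.43  2.07 -0.92  1.14 -2.66]
mm in tool: [-1.4  0.9 37.2] rows>= 1  yaw about tool z: 0.03
```

View pics/c4.png

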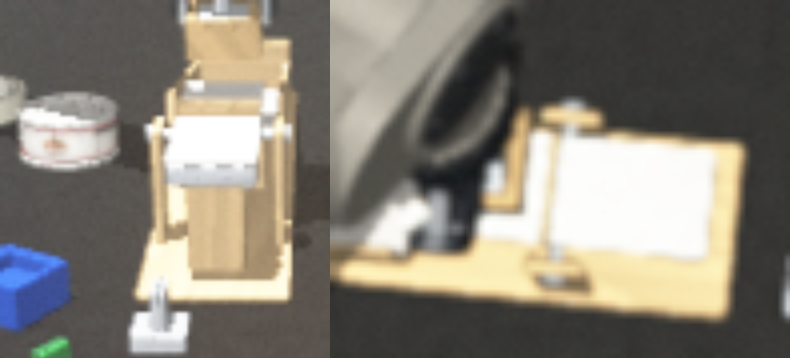

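The block hangs over the pad, clear of the fence. I'll lower it and check for contact.

Emit:
{"method": "arm_command", "body": {
  "plan": "-0.0005 0.0005 0.02 0;0 0 0.012 0;0 0 0.005 0;0 0 0 0;0 0 0 0"
}}

```text
clock: 21.22
tcp_pos: [0.4959, 0.1158, 0.1334]
orientation: [-2.115, 2.323, -0.001]
contact_force: [0.8, -0.1, -2.5]
grip_width: 0.0522
gripper_force: 66.0
```

Emit:
{"method": "arm_command", "body": {
  "plan": "0 0 0.0015 0;0 0 0.001 0;0 0 0 0"
}}

```text
clock: 21.6
tcp_pos: [0.4959, 0.116, 0.1308]
orientation: [-2.115, 2.322, -0.001]
contact_force: [0.7, 0.5, 0.5]
grip_width: 0.0524
gripper_force: 66.4
```

Emit:
{"method": "arm_command", "body": {
  "plan": "0 0 0 0;0 0 0 0;0 0 -0.02 0;0 0 -0.05 0;0 0 -0.05 0;0 0 0 0;0 0 0 0;0 0 0 0;0 0 0 0;0 0 0 0;0 0 0 0",
  "hand": -1
}}

```text
clock: 22.98
tcp_pos: [0.4955, 0.1158, 0.2502]
orientation: [2.114, -2.323, 0.0]
contact_force: [-0.9, 0.4, 0.3]
grip_width: 0.0853
gripper_force: 0.0
```

```bash
python3 go.py .5847 -.1815 .15 13
python3 - <<'E'
from m import *
p,d=grab('side'); q,e=grab('top')
a=cv2.resize(p[160:250,250:350,::-1],(400,360)); b=cv2.resize(q[180:250,160:330,::-1],(390,360))
cv2.imwrite('pics/c5.png',np.hstack([a,b]))
E
```

```text
t 22.98 tcp [0.4955 0.1158 0.2502] psi 174.61 tilt [-0.    -0.001 -1.   ] F [-0.9  0.4  0.3] w 0.0853 j [-1.37  0.59  1.44  1.99 -0.65  1.16 -2.89]
mm in tool: [ 287.5 -116.8  100.4] rows>= 5  yaw about tool z: -18.39
```

View pics/c5.png

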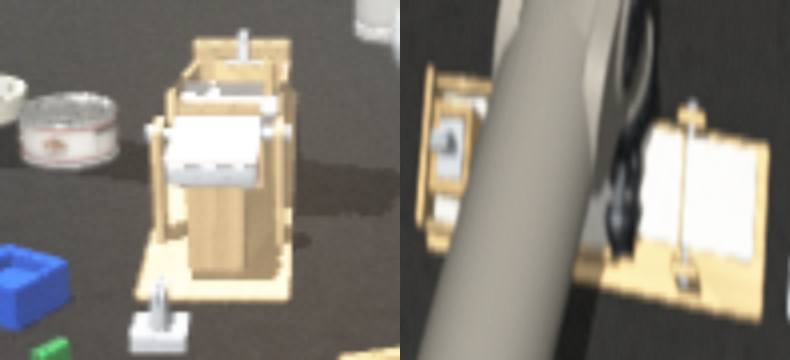

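The first block stands at the lane's end (right half, about (450,150)) and the tray is level again. On to block B, using the other turn branch to stay off the joint limits.

Emit:
{"method": "arm_command", "body": {
  "plan": "0.0483 -0.02 0 0;0.0483 -0.02 0 0;0.0483 -0.02 0 0;0.0483 -0.02 0 0;0.0483 -0.02 0.025 0;0.0483 -0.02 0.04 0;0 0 0.04 -9.2;0 0 0.04 -9.2;0 0 0 0;0 0 0 0",
  "grip_force": 25
}}

```text
clock: 24.32
tcp_pos: [0.5878, -0.1819, 0.109]
orientation: [-2.456, 1.959, -0.003]
contact_force: [0.3, 0.4, -0.1]
grip_width: 0.0855
gripper_force: 0.0
```

```bash
python3 go.py .588 -.184 .028 13;python3 - <<'E'
from m import *
for n in('top','side'):
  p,d=grab(n); P,w,s=measure(n,p,d)
  for nm,mk,lo in(('wood',w,60),('steel',s,25)):
    for c in comps(mk,lo,3000):
        q=rect(P,c)
        if q[0][0]<650 : print(n,nm,c.sum(),*q)
E
```

```text
t 24.32 tcp [ 0.5878 -0.1819  0.109 ] psi -167.16 tilt [ 0.002 -0.001 -1.   ] F [ 0.3  0.4 -0.1] w 0.0855 j [-0.43  0.74  0.93  1.86 -0.74  0.93 -2.08]
mm in tool: [ 2.   0.4 81. ] rows>= 2  yaw about tool z: -0.16
top wood 355 [ 603.8 -353.1] [60.1 67.2] 79.7
top wood 156 [ 577.7 -172.4] [47.6 38.3] 16.9
top wood 165 [4.478e+02 2.000e-01] [46.3 93.1] 36.2
top steel 153 [ 461.5 -241.2] [39.5 41.7] 76.8
top steel 153 [ 455.8 -314.1] [40.1 40.5] 13.1
top steel 149 [446.6 -75.1] [38.7 41. ] 82.2
top steel 156 [ 422.7 -401.5] [39.6 38.6] 84.9
side wood 322 [499.4  11.3] [82.  70.8] 85.2
side wood 560 [ 582.4 -184.3] [55.9 58.9] 12.6
side wood 594 [ 597.4 -352.9] [57.2 54. ] 79.6
side steel 402 [477.6 -27.9] [146.7 102.1] 83.0
side steel 652 [ 454.8 -250.3] [174.1  43.4] 87.7
side steel 60 [ 364.5 -298.8] [32. 17.] 53.8
side steel 74 [ 581.1 -352.1] [46.5 19.7] 79.8
side steel 471 [ 420.8 -382.8] [78.1 40. ] 84.5
```

Emit:
{"method": "arm_command", "body": {
  "plan": "0.001 0 0.04 0;0 0 0.041 0;0 0 0 0;0 0 0 0"
}}

```text
clock: 24.92
tcp_pos: [0.5885, -0.183, 0.0285]
orientation: [-2.458, 1.955, -0.004]
contact_force: [0.0, -0.1, 0.4]
grip_width: 0.0853
gripper_force: 0.0
```

Emit:
{"method": "arm_command", "body": {
  "plan": "0 0 0 0;0 0 0 0;0 0 0 0;0 0 0 0;0 0 0 0;0 0 0 0",
  "hand": 1
}}

```text
clock: 25.68
tcp_pos: [0.5881, -0.1826, 0.028]
orientation: [-2.458, 1.954, -0.002]
contact_force: [-2.0, 0.5, 6.4]
grip_width: 0.0535
gripper_force: 25.9
```

```bash
python3 go.py
```

```text
t 25.68 tcp [ 0.5881 -0.1826  0.028 ] psi -166.98 tilt [ 0.002  0.    -1.   ] F [-2.   0.5  6.4] w 0.0535 j [-0.36  0.83  0.81  1.89 -0.84  0.81 -2.  ]
```

Emit:
{"method": "arm_command", "body": {
  "plan": "0 0 0 0;0 0 0 0;0 0 0 0;0 0 0 0;0 0 -0.05 0;0 0 0 -10;0 0 0 -10;0 0 0 -10;0 0 0 -10;0 0 0 -10;0 0 0 -10;0 0 0 -10;0 0 0 -10;0 0 0 -10;0 0 0.05 0;0 0 0 0;0 0 0 0",
  "hand": -1
}}

```text
clock: 27.8
tcp_pos: [0.5875, -0.1828, 0.0274]
orientation: [3.121, 0.355, 0.0]
contact_force: [0.3, -0.3, 1.3]
grip_width: 0.0856
gripper_force: 0.0
```

Emit:
{"method": "arm_command", "body": {
  "plan": "0 0 0 0;0 0 0 0;0 0 0 0;0 0 0 0;0 0 0 0;0 0 0 0",
  "hand": 1
}}

```text
clock: 28.55
tcp_pos: [0.5882, -0.1825, 0.0279]
orientation: [3.121, 0.356, 0.003]
contact_force: [-1.1, 0.8, 7.6]
grip_width: 0.0536
gripper_force: 26.7
```

```bash
python3 go.py
```

```text
t 28.55 tcp [ 0.5882 -0.1825  0.0279] psi -76.97 tilt [ 0.002 -0.    -1.   ] F [-1.1  0.8  7.6] w 0.0536 j [-0.12  0.7   0.44  1.87 -0.46  0.67 -0.75]
```

Emit:
{"method": "arm_command", "body": {
  "plan": "0 0 0 0;0 0 0 0;0 0 0 0;0 0 0 0;0 0 -0.035 0;0 0 -0.035 0;0 0 0 0",
  "hand": -0.8
}}

```text
clock: 29.42
tcp_pos: [0.5891, -0.1831, 0.0991]
orientation: [3.12, 0.356, 0.008]
contact_force: [-0.4, 0.4, -0.4]
grip_width: 0.0766
gripper_force: 0.0
```

```bash
python3 go.py .462 -.2412 .1 75 .462 -.2412 .1 74
```

```text
t 29.43 tcp [ 0.5891 -0.1831  0.0991] psi -76.99 tilt [ 0.005 -0.001 -1.   ] F [-0.4  0.4 -0.4] w 0.0766 j [-0.17  0.6   0.51  1.85 -0.4   0.79 -0.8 ]
mm in tool: [-136.9   28.    -1.5] rows>= 3  yaw about tool z: 28.01
mm in tool: [-136.9   28.    -1.5] rows>= 3  yaw about tool z: 29.01
```

Emit:
{"method": "arm_command", "body": {
  "plan": "-0.0456 0.0093 0 0;-0.0456 0.0093 0 0;-0.0457 0.0094 0 0;0 0 0 9.5;0 0 0 9.5;0 0 0 9.5;0 0 0.032 0;0 0 0.032 0;0 0 0 0;0 0 0 0;0 0 0 0",
  "hand": -0.05
}}

```text
clock: 30.8
tcp_pos: [0.4609, -0.2408, 0.0335]
orientation: [3.113, -0.423, 0.003]
contact_force: [0.1, 0.4, 0.3]
grip_width: 0.045
gripper_force: 0.0
```

Emit:
{"method": "arm_command", "body": {
  "plan": "0 0 0 0;0 0 0 0;0 0 0 0;0 0 0 0;0 0 0 0",
  "hand": 1
}}

```text
clock: 31.42
tcp_pos: [0.4608, -0.2406, 0.0334]
orientation: [-3.113, 0.423, -0.002]
contact_force: [-0.4, -0.1, 5.7]
grip_width: 0.0233
gripper_force: 24.4
```

Emit:
{"method": "arm_command", "body": {
  "plan": "0 0 0 0;0 0 0 0;0 0 0 0;0 0 -0.04 0;0 0 0 -10;0 0 0 -10;0 0 0 -10;0 0 0 -10;0 0 0 -10;0 0 0 -10;0 0 0 -10;0 0 0 -10;0 0 0 -10;0 0 0.04 0;0 0 0 0;0 0 0 0;0 0 0 0",
  "hand": -0.1
}}

```text
clock: 33.55
tcp_pos: [0.461, -0.2408, 0.0336]
orientation: [2.499, 1.901, 0.001]
contact_force: [-0.2, 0.1, 0.0]
grip_width: 0.0469
gripper_force: 0.0
```

Emit:
{"method": "arm_command", "body": {
  "plan": "0 0 0 0;0 0 0 0;0 0 0 0;0 0 0 0;0 0 0 0",
  "hand": 1,
  "grip_force": 60
}}

```text
clock: 34.17
tcp_pos: [0.4606, -0.2405, 0.0331]
orientation: [2.5, 1.902, 0.001]
contact_force: [-0.9, 0.3, 5.3]
grip_width: 0.0088
gripper_force: 60.5
```

Emit:
{"method": "arm_command", "body": {
  "plan": "0 0 -0.03 0;0 0 -0.04 0;0 0 0 0;0 0 0 0"
}}

```text
clock: 34.67
tcp_pos: [0.4598, -0.2401, 0.1019]
orientation: [-2.499, -1.902, 0.001]
contact_force: [-0.9, -0.1, -2.0]
grip_width: 0.0083
gripper_force: 59.7
```

```bash
python3 go.py .5882 -.1825 .1 13.03
```

```text
t 34.67 tcp [ 0.4598 -0.2401  0.1019] psi -15.46 tilt [-0.001  0.    -1.   ] F [-0.9 -0.1 -2. ] w 0.0083 j [ 0.18  0.42  0.22  2.06 -0.14  0.67  0.23]
mm in tool: [ 89.7 108.5   1.8] rows>= 2  yaw about tool z: -28.49
```

Emit:
{"method": "arm_command", "body": {
  "plan": "0.0299 0.0362 0 0;0.0299 0.0362 0 0;0.0299 0.0361 0 0;0 0 0 -9.5;0 0 0 -9.5;0 0 0 -9.5;0 0 0.026 0;0 0 0 0;0 0 0 0;0 0 0 0"
}}

```text
clock: 35.92
tcp_pos: [0.5891, -0.183, 0.077]
orientation: [1.955, 2.458, 0.0]
contact_force: [0.0, 0.5, -0.6]
grip_width: 0.0087
gripper_force: 59.5
```

```bash
python3 go.py .5882 -.1825 .0511 13.03
```

```text
t 35.92 tcp [ 0.5891 -0.183   0.077 ] psi 13.03 tilt [ 0.001 -0.    -1.   ] F [ 0.   0.5 -0.6] w 0.0087 j [ 0.14  0.58  0.08  1.83 -0.06  0.73  0.48]
mm in tool: [ 0.7 -0.8 25.9] rows>= 1  yaw about tool z: -0.0
```

Emit:
{"method": "arm_command", "body": {
  "plan": "0.0005 -0.0007 0.009 0;0 0 0.006 0;0 0 0.006 0;0 0 0.005 0;0 0 0.001 0;0 0 0 0;0 0 0 0"
}}

```text
clock: 36.8
tcp_pos: [0.5878, -0.1826, 0.0511]
orientation: [-1.955, -2.459, -0.0]
contact_force: [-6.3, 2.8, 15.5]
grip_width: 0.0087
gripper_force: 62.1
```

Seated (z = 0.0511, as predicted). Release, then regrip the block.

Emit:
{"method": "arm_command", "body": {
  "plan": "0 0 -0.001 0;0 0 0 0;0 0 0 0;0 0 -0.04 0;0 0 -0.03 0;0 0 0 0",
  "hand": -0.1
}}

```text
clock: 37.55
tcp_pos: [0.5897, -0.1832, 0.1228]
orientation: [1.953, 2.456, 0.003]
contact_force: [1.0, -0.1, 1.0]
grip_width: 0.0471
gripper_force: 0.0
```

Emit:
{"method": "arm_command", "body": {
  "plan": "0 0 0 0;0 0 0 0;0 0 0 0",
  "hand": -1
}}

```text
clock: 37.92
tcp_pos: [0.5874, -0.1824, 0.1195]
orientation: [-1.954, -2.458, 0.001]
contact_force: [0.5, 0.3, 0.1]
grip_width: 0.0852
gripper_force: 0.0
```

```bash
python3 go.py .5882 -.1825 .031 13.03
python3 - <<'E'
from m import *
p,d=grab('side'); cv2.imwrite('pics/c6.png',cv2.resize(p[180:330,220:400,::-1],None,fx=4,fy=4))
E
```

```text
t 37.92 tcp [ 0.5874 -0.1824  0.1195] psi 13.03 tilt [-0.002  0.    -1.   ] F [0.5 0.3 0.1] w 0.0852 j [ 0.14  0.52  0.09  1.81 -0.06  0.81  0.48]
mm in tool: [-0.3  0.9 88.5] rows>= 2  yaw about tool z: 0.0
```

View pics/c6.png

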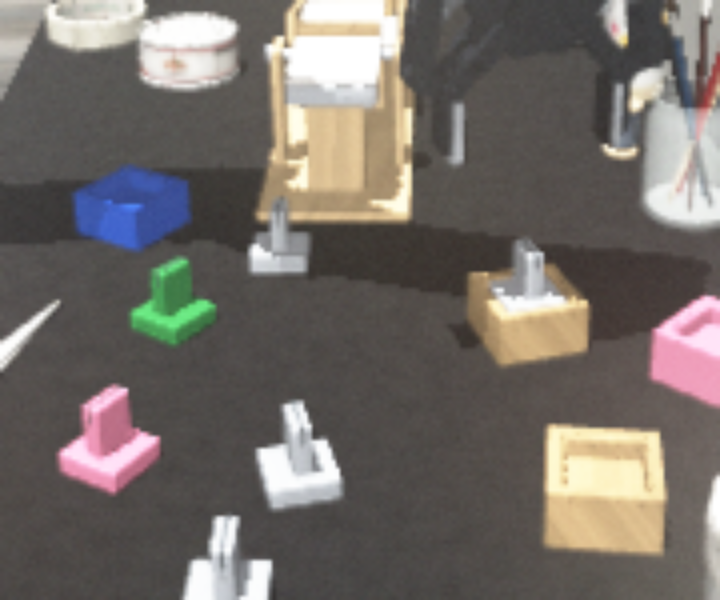

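The weight lies flush in block B at crop (527,295). Now I grip and lift the block.

Emit:
{"method": "arm_command", "body": {
  "plan": "-0.0003 0.0009 0.03 0;0 0 0.03 0;0 0 0.0285 0;0 0 0 0;0 0 0 0"
}}

```text
clock: 38.6
tcp_pos: [0.5894, -0.1829, 0.0328]
orientation: [1.955, 2.458, 0.001]
contact_force: [-0.6, -0.8, 0.8]
grip_width: 0.0854
gripper_force: 0.0
```

Emit:
{"method": "arm_command", "body": {
  "plan": "0 0 0 0;0 0 0 0;0 0 0 0;0 0 0 0;0 0 0 0;0 0 0 0",
  "hand": 1,
  "grip_force": 60
}}

```text
clock: 39.35
tcp_pos: [0.5896, -0.183, 0.0336]
orientation: [1.954, 2.458, 0.001]
contact_force: [-1.8, 0.3, 7.4]
grip_width: 0.052
gripper_force: 62.4
```

Emit:
{"method": "arm_command", "body": {
  "plan": "0 0 -0.04 0;0 0 -0.05 0;0 0 -0.05 0;0 0 0 0;0 0 0 0"
}}

```text
clock: 39.98
tcp_pos: [0.5882, -0.1825, 0.1715]
orientation: [-1.954, -2.458, 0.0]
contact_force: [-0.2, 0.7, -2.5]
grip_width: 0.0516
gripper_force: 65.8
```

```bash
python3 go.py .4965 .1155 .17 -5.4
```

```text
t 39.98 tcp [ 0.5882 -0.1825  0.1715] psi 13.03 tilt [-0.001  0.    -1.   ] F [-0.2  0.7 -2.5] w 0.0516 j [ 0.13  0.46  0.09  1.78 -0.05  0.91  0.47]
mm in tool: [311.  -22.1   1.7] rows>= 5  yaw about tool z: 18.43
```

Emit:
{"method": "arm_command", "body": {
  "plan": "0.0444 -0.0032 0 0;0.0444 -0.0032 0 0;0.0444 -0.0032 0 0;0.0444 -0.0031 0 0;0.0444 -0.0031 0 0;0.0444 -0.0031 0 0;0.0445 -0.0031 0 0;0 0 0 9.2;0 0 0 9.2;0 0 0 0;0 0 0 0;0 0 0 0"
}}

```text
clock: 41.48
tcp_pos: [0.4972, 0.115, 0.1716]
orientation: [-2.321, -2.116, 0.001]
contact_force: [-0.3, 0.5, -1.5]
grip_width: 0.0517
gripper_force: 65.8
```

```bash
python3 go.py .4965 .1155 .136 -5.4
```

```text
t 41.48 tcp [0.4972 0.115  0.1716] psi -5.29 tilt [-0.001 -0.    -1.   ] F [-0.3  0.5 -1.5] w 0.0517 j [-0.39  0.3   0.05  2.02 -0.02  0.83 -0.42]
mm in tool: [ 0.4 -0.7 35.6] rows>= 1  yaw about tool z: 0.11
```

Emit:
{"method": "arm_command", "body": {
  "plan": "0.0004 -0.0007 0.02 0;0 0 0.012 0;0 0 0.0035 0;0 0 0 0;0 0 0.001 0;0 0 0.001 0;0 0 0 0"
}}

```text
clock: 42.35
tcp_pos: [0.4968, 0.1157, 0.1346]
orientation: [2.323, 2.115, 0.0]
contact_force: [-0.2, 0.4, -2.0]
grip_width: 0.0516
gripper_force: 65.8
```

Emit:
{"method": "arm_command", "body": {
  "plan": "0 0 0.001 0;0 0 0 0"
}}

```text
clock: 42.6
tcp_pos: [0.4971, 0.116, 0.1338]
orientation: [2.323, 2.115, 0.002]
contact_force: [0.7, 0.4, 0.8]
grip_width: 0.0518
gripper_force: 66.1
```

Contact. Release and retreat.

Emit:
{"method": "arm_command", "body": {
  "plan": "0 0 0 0;0 0 0 0;0 0 -0.02 0;0 0 -0.05 0;0 0 -0.05 0;0 0 0 0;0 0 0 0;0 0 0 0;0 0 0 0;0 0 0 0;0 0 0 0",
  "hand": -1
}}

```text
clock: 43.98
tcp_pos: [0.4966, 0.1157, 0.2532]
orientation: [-2.323, -2.115, 0.001]
contact_force: [0.3, 0.5, -0.6]
grip_width: 0.0853
gripper_force: 0.0
```

```bash
python3 go.py .6055 -.355 .15 -10
python3 - <<'E'
from m import *
p,d=grab('side'); q,e=grab('top')
a=cv2.resize(p[160:250,250:350,::-1],(400,360)); b=cv2.resize(q[180:250,160:330,::-1],(390,360))
cv2.imwrite('pics/c7.png',np.hstack([a,b]))
P,w,s=measure('top',q,e)
for nm,mk,lo in(('wood',w,60),('steel',s,25)):
    for c in comps(mk,lo,3000):
        x=rect(P,c)
        if x[0][0]<650 : print(nm,c.sum(),*x)
E
```

```text
t 43.98 tcp [0.4966 0.1157 0.2532] psi -5.37 tilt [-0. -0. -1.] F [ 0.3  0.5 -0.6] w 0.0853 j [-0.4   0.2   0.06  1.94 -0.01  1.01 -0.43]
mm in tool: [-458.4  152.5  103.3] rows>= 8  yaw about tool z: 4.63
wood 353 [ 602.7 -353.1] [63.6 63.2] 73.9
wood 322 [485.3  10.2] [ 71.5 111.1] 83.1
steel 148 [ 455.5 -314. ] [38.  38.1] 7.6
steel 144 [447.5 -74.8] [38.8 38.7] 82.6
steel 157 [ 423.9 -401.3] [40.4 40.4] 88.6
```

View pics/c7.png

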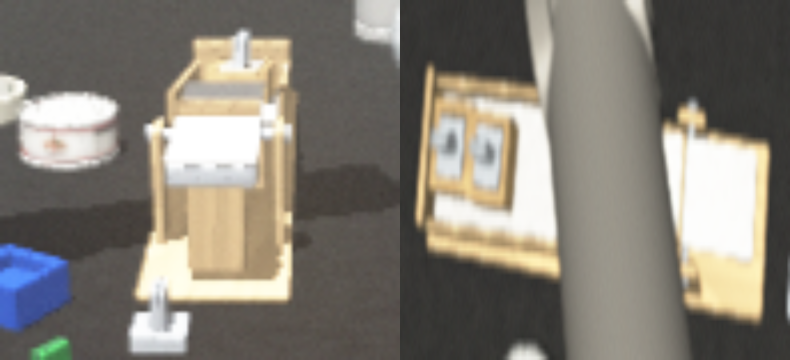

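Two blocks are in the lane with their weights in, and the tray is level. Now block C.

Emit:
{"method": "arm_command", "body": {
  "plan": "-0.0509 0.0169 0 0;-0.0509 0.0169 0 0;-0.0509 0.0169 0 0;-0.0509 0.0169 0 0;-0.0509 0.0169 0 0;-0.0509 0.017 0 0;-0.0509 0.017 0.02 0;-0.051 0.017 0.03 0;-0.051 0.017 0.03 0;0 0 0.06 4.6;0 0 0 0;0 0 0 0",
  "grip_force": 25
}}

```text
clock: 45.58
tcp_pos: [0.6069, -0.3543, 0.1153]
orientation: [2.402, 2.022, 0.002]
contact_force: [0.6, 0.1, 0.4]
grip_width: 0.0856
gripper_force: 0.0
```

```bash
python3 go.py .6055 -.355 .028 -10
```

```text
t 45.58 tcp [ 0.6069 -0.3543  0.1153] psi -9.81 tilt [ 0.002 -0.    -1.   ] F [0.6 0.1 0.4] w 0.0856 j [ 0.27  0.66  0.26  1.6  -0.2   0.91  0.43]
mm in tool: [-0.9 -1.4 87.3] rows>= 2  yaw about tool z: 0.19
```

Emit:
{"method": "arm_command", "body": {
  "plan": "0 0 0.03 0;0 0 0.03 0;0 0 0.027 0;0 0 0 0;0 0 0 0"
}}

```text
clock: 46.2
tcp_pos: [0.6075, -0.3554, 0.0296]
orientation: [2.402, 2.019, 0.003]
contact_force: [0.3, -0.4, -0.0]
grip_width: 0.0852
gripper_force: 0.0
```

Emit:
{"method": "arm_command", "body": {
  "plan": "0 0 0 0;0 0 0 0;0 0 0 0;0 0 0 0;0 0 0 0;0 0 0 0",
  "hand": 1
}}

```text
clock: 46.95
tcp_pos: [0.6063, -0.3553, 0.028]
orientation: [2.405, 2.019, 0.001]
contact_force: [-1.0, 0.4, 6.8]
grip_width: 0.0532
gripper_force: 26.8
```

```bash
python3 go.py
```

```text
t 46.95 tcp [ 0.6063 -0.3553  0.028 ] psi -9.98 tilt [ 0.002 -0.001 -1.   ] F [-1.   0.4  6.8] w 0.0532 j [ 0.29  0.77  0.23  1.63 -0.23  0.77  0.45]
```

Emit:
{"method": "arm_command", "body": {
  "plan": "0 0 0 0;0 0 0 0;0 0 0 0;0 0 0 0;0 0 -0.05 0;0 0 0 10;0 0 0 10;0 0 0 10;0 0 0 10;0 0 0 10;0 0 0 10;0 0 0 10;0 0 0 10;0 0 0 10;0 0 0.05 0;0 0 0 0;0 0 0 0;0 0 0 0",
  "hand": -1
}}

```text
clock: 49.2
tcp_pos: [0.6066, -0.3558, 0.0285]
orientation: [3.129, -0.273, 0.004]
contact_force: [0.2, 0.2, 0.1]
grip_width: 0.0851
gripper_force: 0.0
```

Emit:
{"method": "arm_command", "body": {
  "plan": "0 0 0 0;0 0 0 0;0 0 0 0;0 0 0 0;0 0 0 0;0 0 0 0",
  "hand": 1
}}

```text
clock: 49.95
tcp_pos: [0.6061, -0.355, 0.0274]
orientation: [3.13, -0.273, 0.002]
contact_force: [-1.6, 1.2, 5.7]
grip_width: 0.0533
gripper_force: 27.3
```

```bash
python3 go.py
```

```text
t 49.95 tcp [ 0.6061 -0.355   0.0274] psi -99.97 tilt [ 0.001 -0.    -1.   ] F [-1.6  1.2  5.7] w 0.0533 j [ 0.05  0.85  0.6   1.65 -0.61  0.84 -0.83]
```

Emit:
{"method": "arm_command", "body": {
  "plan": "0 0 0 0;0 0 0 0;0 0 0 0;0 0 0 0;0 0 -0.035 0;0 0 -0.035 0;0 0 0 0",
  "hand": -0.8
}}

```text
clock: 50.82
tcp_pos: [0.6071, -0.3564, 0.0997]
orientation: [3.127, -0.273, 0.008]
contact_force: [-0.7, -0.6, -0.5]
grip_width: 0.0767
gripper_force: 0.0
```

```bash
python3 go.py .456 -.314 .1 100
```

```text
t 50.83 tcp [ 0.6071 -0.3564  0.0997] psi -99.99 tilt [ 0.005 -0.003 -1.   ] F [-0.7 -0.6 -0.5] w 0.0767 j [ 0.02  0.77  0.66  1.63 -0.56  0.94 -0.87]
mm in tool: [-156.2  -15.5   -1.1] rows>= 3  yaw about tool z: -19.99
```

Emit:
{"method": "arm_command", "body": {
  "plan": "-0.052 -0.0052 0 0;-0.0521 -0.0052 0 0;-0.0521 -0.0052 0 0;0 0 0 -10;0 0 0 -10;0 0 0.032 0;0 0 0.032 0;0 0 0 0;0 0 0 0;0 0 0 0",
  "hand": -0.05
}}

```text
clock: 52.08
tcp_pos: [0.4552, -0.3129, 0.0336]
orientation: [3.129, 0.274, 0.002]
contact_force: [-0.3, 0.1, -0.4]
grip_width: 0.0445
gripper_force: 0.0
```

Emit:
{"method": "arm_command", "body": {
  "plan": "0 0 0 0;0 0 0 0;0 0 0 0;0 0 0 0;0 0 0 0",
  "hand": 1
}}

```text
clock: 52.7
tcp_pos: [0.4551, -0.3128, 0.0334]
orientation: [3.129, 0.274, 0.002]
contact_force: [-0.4, 1.7, 7.3]
grip_width: 0.0234
gripper_force: 25.9
```

Emit:
{"method": "arm_command", "body": {
  "plan": "0 0 0 0;0 0 0 0;0 0 0 0;0 0 -0.04 0;0 0 0 -10;0 0 0 -10;0 0 0 -10;0 0 0 -10;0 0 0 -10;0 0 0 -10;0 0 0 -10;0 0 0 -10;0 0 0 -10;0 0 0.04 0;0 0 0 0;0 0 0 0;0 0 0 0",
  "hand": -0.1
}}

```text
clock: 54.82
tcp_pos: [0.4552, -0.3129, 0.0337]
orientation: [2.018, 2.406, 0.0]
contact_force: [-0.4, 0.5, -0.4]
grip_width: 0.0473
gripper_force: 0.0
```

Emit:
{"method": "arm_command", "body": {
  "plan": "0 0 0 0;0 0 0 0;0 0 0 0;0 0 0 0;0 0 0 0",
  "hand": 1,
  "grip_force": 60
}}

```text
clock: 55.45
tcp_pos: [0.4548, -0.3126, 0.0331]
orientation: [2.018, 2.407, 0.0]
contact_force: [-1.1, 0.3, 6.7]
grip_width: 0.0089
gripper_force: 60.6
```

Emit:
{"method": "arm_command", "body": {
  "plan": "0 0 -0.03 0;0 0 -0.04 0;0 0 0 0;0 0 0 0"
}}

```text
clock: 55.95
tcp_pos: [0.454, -0.312, 0.1019]
orientation: [-2.018, -2.407, 0.0]
contact_force: [-0.3, 0.5, -1.6]
grip_width: 0.0087
gripper_force: 59.8
```

```bash
python3 go.py .6062 -.3552 .1 -9.98
```

```text
t 55.95 tcp [ 0.454  -0.312   0.1019] psi 10.04 tilt [-0.001  0.001 -1.   ] F [-0.3  0.5 -1.6] w 0.0087 j [ 0.36  0.46  0.17  1.98 -0.11  0.71  0.77]
mm in tool: [-69.  142.3   1.8] rows>= 3  yaw about tool z: 20.02
```

Emit:
{"method": "arm_command", "body": {
  "plan": "-0.023 0.0474 0 0;-0.023 0.0474 0 0;-0.023 0.0475 0 0;0 0 0 10;0 0 0 10;0 0 0.026 0;0 0 0 0;0 0 0 0;0 0 0 0"
}}

```text
clock: 57.08
tcp_pos: [0.607, -0.356, 0.0772]
orientation: [2.406, 2.019, 0.001]
contact_force: [-0.2, 0.9, -0.1]
grip_width: 0.0086
gripper_force: 59.7
```

```bash
python3 go.py .6062 -.3552 .0511 -9.98
```

```text
t 57.08 tcp [ 0.607  -0.356   0.0772] psi -9.98 tilt [ 0.001 -0.    -1.   ] F [-0.2  0.9 -0.1] w 0.0086 j [ 0.28  0.71  0.25  1.61 -0.21  0.84  0.43]
mm in tool: [ 0.7 -0.9 26.1] rows>= 1  yaw about tool z: 0.0
```

Emit:
{"method": "arm_command", "body": {
  "plan": "0.0003 -0.0005 0.009 0;0 0 0.006 0;0 0 0.006 0;0 0 0.005 0;0 0 0.001 0;0 0 0 0;0 0 0 0"
}}

```text
clock: 57.95
tcp_pos: [0.606, -0.3551, 0.0511]
orientation: [-2.406, -2.019, -0.001]
contact_force: [-4.5, 3.4, 12.4]
grip_width: 0.0088
gripper_force: 61.7
```

Seated at z = 0.0511. Release and regrip the block.

Emit:
{"method": "arm_command", "body": {
  "plan": "0 0 -0.001 0;0 0 0 0;0 0 0 0;0 0 -0.04 0;0 0 -0.03 0;0 0 0 0",
  "hand": -0.1
}}

```text
clock: 58.7
tcp_pos: [0.6078, -0.3564, 0.1233]
orientation: [2.403, 2.017, 0.003]
contact_force: [-0.3, -0.8, -0.9]
grip_width: 0.0472
gripper_force: 0.0
```

Emit:
{"method": "arm_command", "body": {
  "plan": "0 0 0 0;0 0 0 0;0 0 0 0",
  "hand": -1
}}

```text
clock: 59.08
tcp_pos: [0.6057, -0.3549, 0.1194]
orientation: [-2.405, -2.019, 0.001]
contact_force: [0.5, -0.3, -0.1]
grip_width: 0.0854
gripper_force: 0.0
```

```bash
python3 go.py .6062 -.3552 .032 -9.98
python3 - <<'E'
from m import *
p,d=grab('side'); cv2.imwrite('pics/c8.png',cv2.resize(p[180:330,220:400,::-1],None,fx=4,fy=4))
E
```

```text
t 59.08 tcp [ 0.6057 -0.3549  0.1194] psi -9.97 tilt [-0.002  0.001 -1.   ] F [ 0.5 -0.3 -0.1] w 0.0854 j [ 0.27  0.66  0.26  1.6  -0.2   0.92  0.42]
mm in tool: [-0.2  0.7 87.4] rows>= 2  yaw about tool z: 0.01
```

View pics/c8.png

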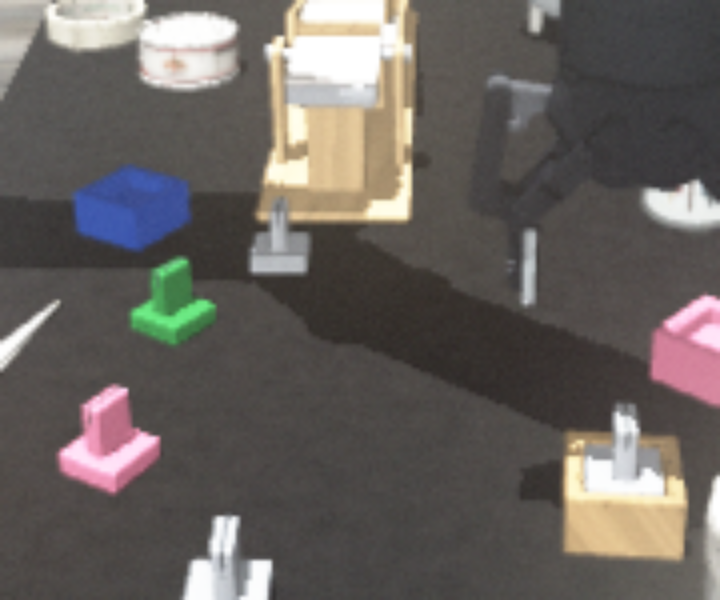

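The plate is down inside block C's recess at crop (625,475).

Emit:
{"method": "arm_command", "body": {
  "plan": "0 0.0004 0.03 0;0 0 0.03 0;0 0 0.0275 0;0 0 0 0;0 0 0 0"
}}

```text
clock: 59.75
tcp_pos: [0.6071, -0.3558, 0.0339]
orientation: [2.405, 2.019, 0.0]
contact_force: [-1.0, -0.3, 1.3]
grip_width: 0.0856
gripper_force: 0.0
```

Emit:
{"method": "arm_command", "body": {
  "plan": "0 0 0 0;0 0 0 0;0 0 0 0;0 0 0 0;0 0 0 0;0 0 0 0",
  "hand": 1,
  "grip_force": 60
}}

```text
clock: 60.5
tcp_pos: [0.6074, -0.3558, 0.0348]
orientation: [2.405, 2.019, 0.002]
contact_force: [-0.8, 1.1, 5.1]
grip_width: 0.0518
gripper_force: 62.8
```

Emit:
{"method": "arm_command", "body": {
  "plan": "0 0 -0.04 0;0 0 -0.05 0;0 0 -0.05 0;0 0 0 0;0 0 0 0"
}}

```text
clock: 61.12
tcp_pos: [0.6062, -0.3548, 0.1726]
orientation: [-2.405, -2.02, -0.0]
contact_force: [-0.8, -0.0, -2.7]
grip_width: 0.0514
gripper_force: 64.8
```

```bash
python3 go.py .4965 .1155 .17 -5.4
```

```text
t 61.12 tcp [ 0.6062 -0.3548  0.1726] psi -9.96 tilt [-0.001  0.001 -1.   ] F [-0.8 -0.  -2.7] w 0.0514 j [ 0.25  0.6   0.28  1.56 -0.19  1.01  0.41]
mm in tool: [ 444.2 -189.4    3. ] rows>= 8  yaw about tool z: -4.56
```

Emit:
{"method": "arm_command", "body": {
  "plan": "0.0444 -0.0189 0 0;0.0444 -0.0189 0 0;0.0444 -0.0189 0 0;0.0444 -0.0189 0 0;0.0444 -0.0189 0 0;0.0444 -0.0189 0 0;0.0444 -0.019 0 0;0.0444 -0.019 0 0;0.0445 -0.019 0 0;0.0445 -0.019 0 0;0 0 0 -4.6;0 0 0 0;0 0 0 0;0 0 0 0"
}}

```text
clock: 62.88
tcp_pos: [0.4969, 0.1141, 0.1727]
orientation: [-2.325, -2.112, 0.001]
contact_force: [0.2, 0.1, -2.2]
grip_width: 0.0517
gripper_force: 65.0
```

```bash
python3 go.py .4965 .1155 .137 -5.4
```

```text
t 62.88 tcp [0.4969 0.1141 0.1727] psi -5.5 tilt [-0.001 -0.    -1.   ] F [ 0.2  0.1 -2.2] w 0.0517 j [-0.48  0.3   0.16  2.03 -0.06  0.82 -0.38]
mm in tool: [ 1.4 -0.5 35.7] rows>= 1  yaw about tool z: -0.1
```

Emit:
{"method": "arm_command", "body": {
  "plan": "0.0014 -0.0005 0.02 0;0 0 0.012 0;0 0 0.0035 0;0 0 0 0;0 0 0.001 0;0 0 0.001 0;0 0 0 0;0 0 0 0"
}}

```text
clock: 63.88
tcp_pos: [0.4968, 0.1165, 0.1357]
orientation: [2.323, 2.115, 0.001]
contact_force: [-0.1, 0.5, -0.4]
grip_width: 0.0517
gripper_force: 65.1
```

Emit:
{"method": "arm_command", "body": {
  "plan": "0 0 0.0005 0;0 0 0 0"
}}

```text
clock: 64.12
tcp_pos: [0.4969, 0.1166, 0.1352]
orientation: [2.323, 2.115, 0.001]
contact_force: [-0.4, 0.6, 1.4]
grip_width: 0.0517
gripper_force: 65.3
```

Emit:
{"method": "arm_command", "body": {
  "plan": "0 0 0 0;0 0 0 0;0 0 -0.02 0;0 0 -0.05 0;0 0 -0.05 0;0 0 0 0;0 0 0 0;0 0 0 0;0 0 0 0",
  "hand": -1
}}

```text
clock: 65.25
tcp_pos: [0.496, 0.1162, 0.2539]
orientation: [-2.323, -2.114, 0.003]
contact_force: [-0.0, -0.4, -0.2]
grip_width: 0.0853
gripper_force: 0.0
```

Emit:
{"method": "arm_command", "body": {
  "plan": "-0.04 0.015 0 0;-0.04 0.015 0 0;-0.04 0.015 0 0;-0.04 0.015 0 0;-0.04 0.015 0 0;-0.04 0.015 0 0;0 0 0 0;0 0 0 0;0 0 0 0;0 0 0 0"
}}

```text
clock: 66.5
tcp_pos: [0.5637, -0.1297, 0.255]
orientation: [-2.321, -2.117, -0.0]
contact_force: [0.6, -0.9, -0.3]
grip_width: 0.0853
gripper_force: 0.0
```

Run:
```python
from m import *
p,d=grab('side'); q,e=grab('top')
a=cv2.resize(p[160:250,250:350,::-1],(400,360)); b=cv2.resize(q[180:250,160:260,::-1],(390,360))
cv2.imwrite('pics/c9.png',np.hstack([a,b]))
P=cloud('top',e); t=(P[...,0]>.44)&(P[...,0]<.54)&(P[...,1]>-.01)&(P[...,1]<.15)&(q.min(2)>200)
print(np.polyfit(P[t][:,1],P[t][:,2],1))
```

```text
[-0.02876139  0.10266815]
```

View pics/c9.png

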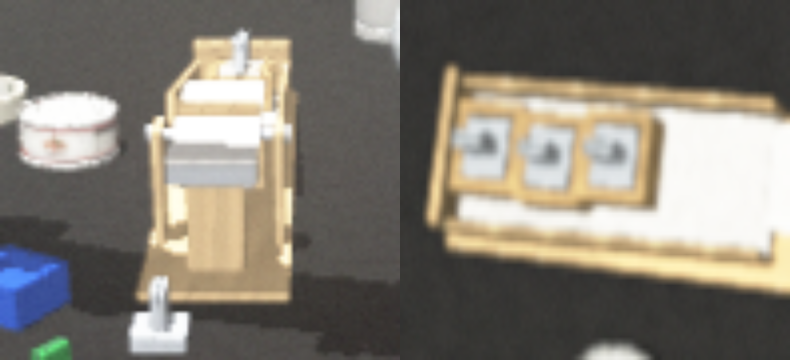

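All three blocks that were on the counter are in the lane with weights in and the tray level; no fourth was in view.

```bash
python3 -c "
from bench import ticket; print(ticket.hand_in())"
```

```text
the job is handed in; nothing more can be done
None
```

All three blocks that were on the counter had a weight pressed in and slid by themselves into the lane, the tray was back level, and I handed the job in at about 66.5 s; no verdict came back.

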